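# Clear and latch the scrap chute gate

## Task

Close the clay-scrap chute on the bench. First swing the wooden batten that lies across the gate's way about its end at the upright post, sliding it on the steel plate without lifting it, until it lies flat along the fence with that end still near the post. Then push the sliding gate fully shut until the spring bolt snaps out behind it, and leave the jar, cup and prop on the plate where they stand.

Things in the scene. Friction and masses are not known exactly. Their poses are not given: they have to be found in the camera images.
- chute: Fixed steel chute top on the bench, a plate 30 mm high. Origin at bench level; own x is the direction in which the gate closes, z up. In its frame (mm) the plate spans x -190 to 200, y -140 to 180, top at z 30. A slot (x -120 to 160, y -40 to 40) holds the gate plate flush with the top; its part from x 50 to 160 is the open chute mouth.
- fence (a point): Middle of the foot of the fence's inner face, at chute x 72.5, y 160, z 30 mm. The fence is a straight strip along chute x from -50 to 195, 25 mm tall above the plate, 10 mm thick, on the plate's +y side.
- post (a point): Top centre of the upright round post, 18 mm diameter, 40 mm tall above the plate, at chute x -60, y 120 mm.
- gate (a joint): Gate opening in m: 0 is shut, its handle just past the bolt; larger is further open (towards chute -x). Stops at -0.003 and 0.135. Dragging friction about 5 N, the bolt adds up to about 10 N in the last 35 mm. It stays where it is left; past the bolt it can slide back only about 1 mm.
- gate_handle (a point): Middle of the back (-x) face of the gate's handle, the face to push, 25 mm above the plate, at chute x = 30 mm minus the opening, y 0. The handle is an upright steel block 50 mm wide (along y), 14 mm thick, 40 mm tall above the plate. On its -y side a wedge reaches out to chute y -45 and 38 mm ahead of this face, 8 to 24 mm above the plate.
- bolt (a joint): Spring bolt travel in m: 0 is sprung out, grows to at most 0.013 as it is pushed back (towards chute -y); the spring takes 5 N at 0 and 9 N at 0.010. The handle's wedge pushes it back about 0.010 in passing; it snaps back to 0 behind the handle when the gate is shut.
- bolt_nose (a point): Top of the bolt's round nose (12 mm diameter), 26 mm above the plate, at chute x 23, y -41 mm when sprung out.
- bolt_housing (a point): Top centre of the fixed bolt housing, a block 40 mm (chute x) by 45 mm (y), 26 mm tall above the plate, at chute x 23, y -82.5 mm.
- batten: Loose wooden batten 170 mm long (own x), 28 wide (own y), 22 high, about 0.12 kg, flat on the plate; origin at the centre of its underside. Starts across the slot ahead of the gate handle, own +x end over the slot, -x end on the +x side of the post, near it. In place its side is against the fence (origin at chute y 146 mm), its own x along chute x and its middle at about chute x 20 to 110 mm.
- jar: Bystander: upright closed jar, 68 mm diameter, 110 mm tall, standing on the plate; origin at the centre of its underside.
- cup: Bystander: upright open cup, 68 mm diameter at the rim, 75 mm tall, standing on the plate; origin at the centre of its underside.
- prop: Bystander: upright plain ceramic kiln prop, a cylinder 60 mm diameter, 95 mm tall, standing on the plate; origin at the centre of its underside.
Mind the look-alikes: they are no part of the job. Of the things that look like the batten, the middle-sized one is meant.

How it is judged:
By the outcome, as a careful person would: the job done as asked, in the order asked, and still so for the second after the job is handed in, with the robot touching nothing.
It also fails if it takes over 56 s, if anything falls off the work surface, if the arm or the gripper's body presses on something with over 40 N, if the wrist force passes 120 N, or if a joint passes its speed limit or range.

## Robot

A 6-joint arm with a two-finger parallel gripper is mounted at the origin on the work surface. World frame = base frame: x ahead of the robot, y to its left, z up, the work surface at z = 0. Lengths are in m, angles in rad, forces in N, time in s.
With the tool pointing down it reaches from about 0.425 to 0.95 m from the base axis. Payload 14.7 kg.
Tool frame: the origin (TCP) lies midway between the tips of the shut fingers; the grasp point (between the pads) lies 19 mm behind it (ctrl.grip_depth is the distance from the TCP to the grasp point, in m); z points along the fingers, y is the line along which they close (so a half turn about z gives the same grasp; the last joint's range is limited). The gripper opens to 85 mm and grips with 20 to 120 N. Pads are 22 mm wide; open, the fingers measure 114 mm over their backs; the gripper's body (76 mm by 85 mm) begins 54 mm behind the grasp point. The pads swing forward as they close: fully open they stand 13 mm farther back than shut.
Start: joints at [1.115, 0.48, 1.596, -0, 1.065, -0.047], TCP at [0.258, 0.596, 0.231] pointing down, gripper open.
Joint ranges: [-2.75, 2.75], [-0.82, 2.05], [0.23, 2.67], [-1.56, 4.7], [0.09, 2.69], [-2.92, 2.92]. Speed limits (rad/s): [1.89, 1.89, 2.39, 3.01, 3.01, 3.01].

## Interface

Orientations are given as a rotation vector (axis times angle).
In Python, from workcell import readout, imaging, workorder, ctrl gives the robot as it stands.
- The arm moves only by the tool step_arm, never from a script. Its argument "rows" is a list of rows, each a list of 7 numbers: the shift along the tool's x, y, z scaled (see below), then the turn, a rotation vector about the tool's x, y, z scaled (see below), then the opening, from 0 (shut) to 1 (fully open). A call has exactly 10 rows; each row shifts and turns the commanded pose from where the row before left it, along the tool's axes as they then stand; what a row does not reach is not made up. The controller multiplies each number of a shift by 0.08 m and each number of a turn by 60 degrees. A row lasts 1/10 s, in which the tool goes at most 50 mm and 8.59 degrees, less where a joint would pass 70% of its speed; a pose out of reach is approached as far as the arm can. A call with a number of a shift or a turn outside -1 to 1 is refused whole. A call with a gripper value outside its range is refused whole. The fingers move at their own pace and stop on an object; "force" is the grip in N (left out, the last holds). Time passes only in rows, so rows that do not move let the fingers close, or fill a call up. It gives the time, the measured TCP pose, the force, the opening and the grip force at its end, in the units of the state.
- readout.sense(): the state, without advancing time (a new reading comes with each control period).
- imaging.read_camera(name): name is "scene" or "top" or "wrist"; returns (picture, depth): 384x512x3 uint8, red, green, blue; 384x512 float32, m along the optical axis (not along the pixel's ray), 0 where there is no reading.
- imaging.get_calibration(name): a dict with "fov_y" (degrees; the focal length in pixels is half the picture's height over the tangent of half this angle, whatever the lens; pixels are square), "cx", "cy" (the principal point, pixels), "D" ([k1, k2, p1, p2, k3] as OpenCV has them; the pictures are not rectified), "view" (4x4, takes a point from world to camera coordinates). Camera axes: x right, y up, looking along -z (the intrinsics and any distortion apply to the point x, -y, -z); pixel columns grow to the right and rows downward; lengths in m; the calibration is good to about 2 mm. A picture is of the moment at which its call begins: read the wrist's pose just before it. get_calibration takes no time and is no camera call; for the wrist camera it gives the pose at the moment of the call.
- workorder.hand_in(): hands the job in; it is judged then, once.
The state is a dict: "clock": time; "q": joint angles; "dq": joint speeds; "tau": joint torques, N m; "tcp_pos": TCP position; "eef_rot": TCP orientation; "contact_force": force on the tool from outside, world axes, zero at the start; "moment": the same for the moment, N m; "gripper_width": finger opening in m; "grip_force": force on a finger pad.
Only numpy, scipy, OpenCV 4.12 (cv2) and the standard library are available. Lean on these libraries where they do the work, as an engineer would, in place of code of your own. Each camera call takes 0.05 s, during which the arm holds its last target. There are 200 camera calls.

## Working session

There is one attempt and no reset: what is moved stays moved. The work goes in short steps, Python scripts to look and compute and a tool call to move; the robot and the scene stay as the last step left them, time stands still between calls to the robot, and variables do not carry over. Pictures are saved under pics/ and viewed, at most 10 in all, crops included, and the job is handed in when it is done.

Besides the shell and the picture viewer there is one more tool, called after ">>>" as name(argument=value, ...), one argument or row to a line, values as JSON. step_arm: Moves the arm, as the interface text tells. Shifts and turns lie within -1 to 1; 1 stands for 0.08 m of shift or 60 degrees of turn. Its arguments: {"type":"object","properties":{"rows":{"type":"array","items":{"type":"array","items":{"type":"number","minimum":-1,"maximum":1}}},"force":{"type":"number"}},"required":["rows"]}

```bash
mkdir -p pics; ls
cat > h.py <<'E'
import numpy as np, cv2
from workcell import readout, imaging, workorder, ctrl
def grab(n):
    c=imaging.get_calibration(n); p,d=imaging.read_camera(n); np.savez(f'{n}.npz',p=p,d=d,view=c['view'],f=192/np.tan(np.radians(c['fov_y'])/2),cx=c['cx'],cy=c['cy'],D=c['D']); return p,d
def load(n): return np.load(f'{n}.npz')
def ray(c,uv):
    K=np.array([[c['f'],0,c['cx']],[0,c['f'],c['cy']],[0,0,1.]])
    u=cv2.undistortPoints(np.array(uv,float).reshape(-1,1,2),K,np.array(c['D'],float)).reshape(-1,2)
    v=np.c_[u[:,0],-u[:,1],-np.ones(len(u))]
    R=c['view'][:3,:3]; o=-R.T@c['view'][:3,3]
    return o,v@R
def onplane(c,uv,z):
    o,d=ray(c,uv); t=(z-o[2])/d[:,2]; return o+t[:,None]*d
def proj(c,P):
    P=np.atleast_2d(P); q=P@c['view'][:3,:3].T+c['view'][:3,3]
    q=q*[1,-1,-1]; K=np.array([[c['f'],0,c['cx']],[0,c['f'],c['cy']],[0,0,1.]])
    return cv2.projectPoints(q,np.zeros(3),np.zeros(3),K,np.array(c['D'],float))[0].reshape(-1,2)
E
python3 - <<'E'
from h import *
for n in('top','scene'):
    p,d=grab(n); cv2.imwrite(f'pics/{n}1.png',cv2.resize(p[:,:,::-1],(800,600)))
    c=load(n); print(n,c['f'],c['cx'],c['cy'],c['D'],c['view'])
s=readout.sense(); print(s['tcp_pos'],s['eef_rot'],s['clock'],s['gripper_width'],s['contact_force'])
E
```

```text
pics
top 403.73159681091835 257.6351008474454 196.20524719192284 [-0.086492  0.        0.        0.        0.      ] [[-0.00737325 -0.99986553 -0.01464747  0.00802788]
 [ 0.98942984 -0.00941617  0.14470635 -0.58226487]
 [-0.14482481 -0.01342569  0.98936622 -0.96305195]
 [ 0.          0.          0.          1.        ]]
scene 369.47613595575393 255.4323055109689 191.68938691429418 [-0.06741937  0.          0.          0.          0.        ] [[-0.89503926  0.44579395  0.01313313  0.52033577]
 [-0.25257787 -0.53094124  0.80889172  0.08971156]
 [ 0.36757195  0.72067271  0.58781094 -1.19054238]
 [ 0.          0.          0.          1.        ]]
[0.25820472 0.59614241 0.2307459 ] [-6.37582848e-01 -3.07595036e+00  1.61686243e-03] 0.1 0.08569314916799467 [0.00898149 0.29996038 0.06911548]
```

View pics/top1.png

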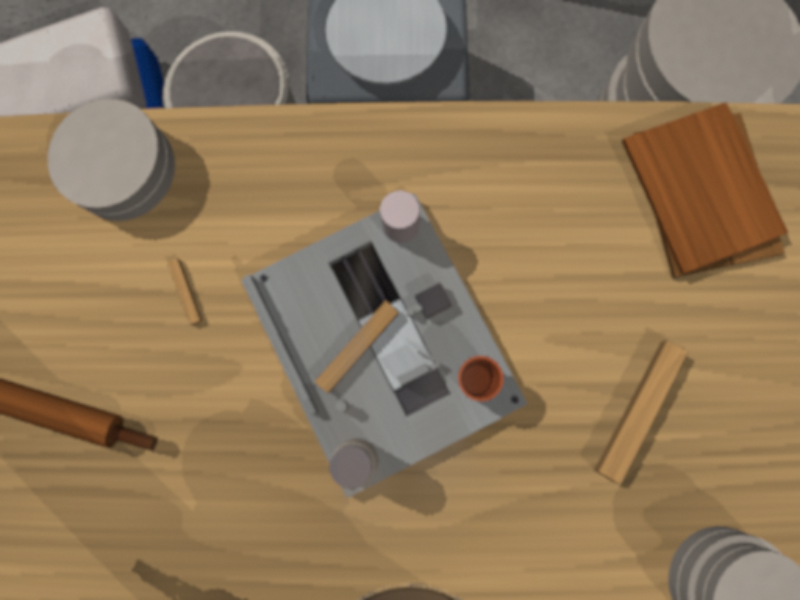

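View pics/scene1.png

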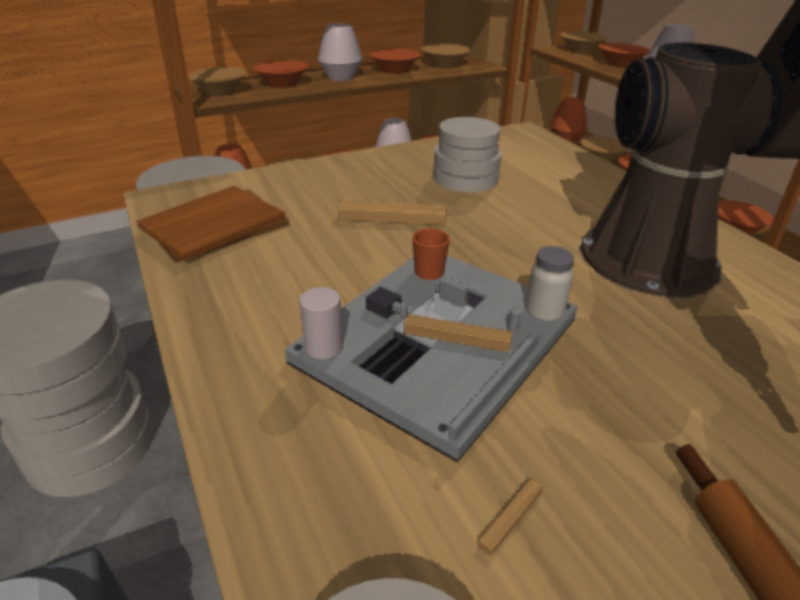

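Top view (800x600): plate corners about (242,278), (420,205), (525,403) and (350,495). The batten runs from (322,385) to (392,308), the post is at (342,406), the jar at (352,465), the cup at (480,378), the prop at (400,210) and the bolt housing at (433,300). The scene view agrees. Next I'll measure these using depth.

```bash
cat > m.py <<'E'
from h import *
def cloud(c):
    v,u=np.mgrid[0:384,0:512]; uv=np.c_[u.ravel(),v.ravel()]
    o,d=ray(c,uv); P=o+d*c['d'].reshape(-1,1); return P.reshape(384,512,3)
if __name__=='__main__':
    c=load('top'); P=cloud(c); z=P[...,2]
    roi=(P[...,0]>.3)&(P[...,0]<.85)&(abs(P[...,1])<.3)
    m=((z>.022)&(z<.085)&roi).astype(np.uint8)
    hsv=cv2.cvtColor(c['p'],cv2.COLOR_RGB2HSV)
    plate=((z>.024)&(z<.036)&roi)
    n,l,st,_=cv2.connectedComponentsWithStats(plate.astype(np.uint8)); k=1+np.argmax(st[1:,4]); pl=l==k
    pts=P[pl]; print('plate z',np.median(pts[:,2]))
    r=cv2.minAreaRect(pts[:,:2].astype(np.float32)); print(r, cv2.boxPoints(r))
    wood=(hsv[...,1]>80)&(hsv[...,0]<25)&(z>.04)&(z<.062)&roi
    n,l,st,ce=cv2.connectedComponentsWithStats(wood.astype(np.uint8))
    for i in range(1,n):
        if st[i,4]>60:
            q=P[l==i]; print('wood',st[i,4],np.median(q[:,2]),cv2.minAreaRect(q[:,:2].astype(np.float32)))
    tall=(z>.095)&(z<.16)&roi
    n,l,st,ce=cv2.connectedComponentsWithStats(tall.astype(np.uint8))
    for i in range(1,n):
        if st[i,4]>60:
            q=P[l==i]; print('tall',st[i,4],np.median(q[:,2]),cv2.minEnclosingCircle(q[:,:2].astype(np.float32)),ce[i])
    mid=(z>.045)&(z<.09)&roi&~wood
    n,l,st,ce=cv2.connectedComponentsWithStats(mid.astype(np.uint8))
    for i in range(1,n):
        if st[i,4]>8:
            q=P[l==i]; print('mid',st[i,4],q.mean(0),ce[i])
E
python3 m.py
python3 - <<'E'
from h import *
c=load('top')
p=cv2.resize(c['p'][115:325,145:345],None,fx=3.8,fy=2.85*4/3*.75,interpolation=cv2.INTER_CUBIC)
cv2.imwrite('pics/topc.png',cv2.resize(c['p'][115:325,145:345,::-1],(570,598),interpolation=cv2.INTER_CUBIC))
E
```

```text
plate z 0.03013917514054887
((0.5304561257362366, 0.0388961136341095), (0.39046409726142883, 0.3227767050266266), 26.71537208557129) [[ 0.2835114   0.09528814]
 [ 0.42861843 -0.19303244]
 [ 0.77740085 -0.01749591]
 [ 0.6322938   0.27082467]]
wood 768 0.05204319649413164 ((0.5187944769859314, 0.07626659423112869), (0.027838177978992462, 0.16838186979293823), 48.61750411987305)
tall 563 0.12500172564294554 ((0.7178095579147339, 0.006681099999696016), 0.030303116887807846) [255.36234458 135.39253996]
tall 208 0.10474727626508223 ((0.46570509672164917, -0.11078985035419464), 0.03380574285984039) [308.00480769 241.4375    ]
tall 746 0.13983909258767901 ((0.34354743361473083, 0.07733281701803207), 0.03431851789355278) [225.08310992 296.9463807 ]
mid 103 [0.69375802 0.00482759 0.06712393] [256.46601942 150.15533981]
mid 445 [0.52273425 0.19722584 0.05420953] [178.86067416 220.51235955]
mid 355 [ 0.58859604 -0.0405894   0.05563215] [275.30422535 192.73802817]
mid 184 [ 0.48047896 -0.01990957  0.0649486 ] [267.35326087 236.77173913]
mid 92 [ 0.46941885 -0.12363278  0.07544628] [311.23913043 240.81521739]
mid 43 [0.42682346 0.0977216  0.06772306] [218.25581395 259.60465116]
mid 48 [0.36537979 0.05782872 0.0674635 ] [235.     285.6875]
```

View pics/topc.png

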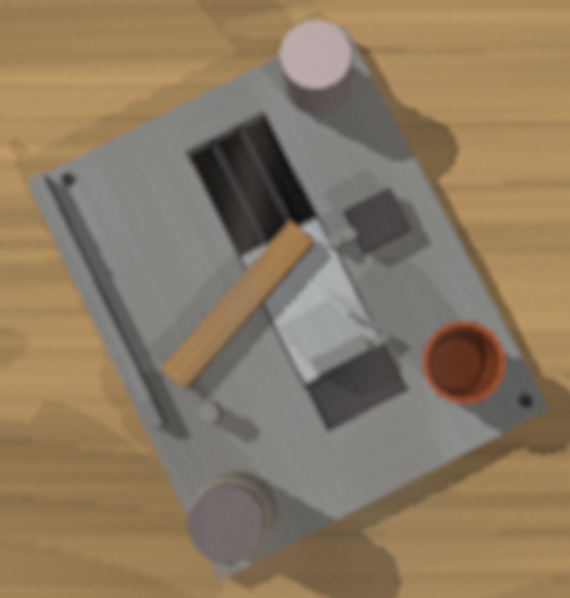

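The crop confirms the layout, and the fence runs from (45,175) to (180,435) in it. I now have the chute pose: origin (0.535, 0.019), x axis at 26.7°. I'll push the batten with shut fingers, so next comes a helper that works out the rows.

```bash
cat > plan.py <<'E'
from h import *
from scipy.spatial.transform import Rotation as Ro
O=np.array([.53498,.01878]); A=np.radians(26.7); C=np.array([[np.cos(A),-np.sin(A)],[np.sin(A),np.cos(A)]])
def w2c(p): return C.T@(np.array(p)[:2]-O)*1000
def plan(wps,start=None):
    # wps: chute x,y mm, z m, chute angle of tool y deg, rows, opening
    s=readout.sense(); R=Ro.from_rotvec(s['eef_rot']); p=np.array(s['tcp_pos'])
    ty=R.as_matrix()[:,1]; psi=np.degrees(np.arctan2(ty[1],ty[0]))-26.7
    print('at',w2c(p).round(1),p[2].round(4),'psi',round(psi,1),'clock',s['clock'],'F',np.round(s['contact_force'],1),'w',s['gripper_width'])
    rows=[]
    for x,y,z,a,n,g in wps:
        T=np.r_[O+C@np.array([x,y])/1000,z]
        for i in range(n):
            k=n-i; d=(R.inv().apply(T-p)/k/.08).round(2)
            w=psi; e=Ro.from_euler('z',a+26.7,degrees=True)*Ro.from_matrix(np.array([[0,1,0],[1,0,0],[0,0,-1.]]))
            # e: tool y along world angle a, x = y+90, z down
            E=Ro.from_matrix(np.c_[[-np.sin(np.radians(a+26.7)),np.cos(np.radians(a+26.7)),0],[np.cos(np.radians(a+26.7)),np.sin(np.radians(a+26.7)),0],[0,0,-1]])
            r=((R.inv()*E).as_rotvec()/k/np.radians(60)).round(3)
            if np.abs(r).max()>.143 or np.linalg.norm(d)>.62: print('TOO FAST',d,r)
            rows.append([*(d+0.),*(r+0.),g]); p=p+R.apply(d*.08); R=R*Ro.from_rotvec(r*np.radians(60))
    for i in range(0,len(rows),10): print(str([[float(v) for v in r] for r in rows[i:i+10]]).replace(' ',''))
E
sed -i '/w=psi; e=/d' plan.py
python3 -c "
from plan import *
plan([(-13,16,.18,22,20,0)])"
```

```text
at [ 12.2 640.2] 0.2307 psi 39.9 clock 0.1 F [0.  0.3 0.1] w 0.08569314916799467
[[-0.29,-0.26,0.03,0.0,0.0,0.015,0.0],[-0.29,-0.26,0.03,0.0,0.0,0.015,0.0],[-0.3,-0.25,0.03,0.0,0.0,0.015,0.0],[-0.3,-0.25,0.03,0.0,0.0,0.015,0.0],[-0.31,-0.24,0.03,0.0,0.0,0.015,0.0],[-0.31,-0.24,0.03,0.0,0.0,0.015,0.0],[-0.31,-0.23,0.03,0.0,0.0,0.015,0.0],[-0.32,-0.23,0.03,0.0,0.0,0.015,0.0],[-0.32,-0.22,0.03,0.0,0.0,0.015,0.0],[-0.32,-0.22,0.03,0.0,0.0,0.015,0.0]]
[[-0.33,-0.21,0.03,0.0,0.0,0.015,0.0],[-0.33,-0.21,0.03,0.0,0.0,0.015,0.0],[-0.33,-0.2,0.03,0.0,0.0,0.015,0.0],[-0.34,-0.2,0.04,0.0,0.0,0.015,0.0],[-0.34,-0.19,0.03,0.0,0.0,0.015,0.0],[-0.34,-0.19,0.04,0.0,0.0,0.015,0.0],[-0.34,-0.19,0.03,0.0,0.0,0.014,0.0],[-0.35,-0.18,0.04,0.0,0.0,0.015,0.0],[-0.35,-0.17,0.03,0.0,0.0,0.014,0.0],[-0.36,-0.17,0.04,-0.001,0.0,0.015,0.0]]
```

>>> step_arm(
  rows=[
    [-0.29, -0.26, 0.03, 0, 0, 0.015, 0],
    [-0.29, -0.26, 0.03, 0, 0, 0.015, 0],
    [-0.3, -0.25, 0.03, 0, 0, 0.015, 0],
    [-0.3, -0.25, 0.03, 0, 0, 0.015, 0],
    [-0.31, -0.24, 0.03, 0, 0, 0.015, 0],
    [-0.31, -0.24, 0.03, 0, 0, 0.015, 0],
    [-0.31, -0.23, 0.03, 0, 0, 0.015, 0],
    [-0.32, -0.23, 0.03, 0, 0, 0.015, 0],
    [-0.32, -0.22, 0.03, 0, 0, 0.015, 0],
    [-0.32, -0.22, 0.03, 0, 0, 0.015, 0],
  ],
)

```text
clock: 1.1
tcp_pos: [0.3881, 0.3113, 0.2071]
eef_rot: [-0.878, -3.016, 0.0]
contact_force: [0.6, 0.3, -1.0]
gripper_width: 0.0004
grip_force: 0.0
```

>>> step_arm(
  rows=[
    [-0.33, -0.21, 0.03, 0, 0, 0.015, 0],
    [-0.33, -0.21, 0.03, 0, 0, 0.015, 0],
    [-0.33, -0.2, 0.03, 0, 0, 0.015, 0],
    [-0.34, -0.2, 0.04, 0, 0, 0.015, 0],
    [-0.34, -0.19, 0.03, 0, 0, 0.015, 0],
    [-0.34, -0.19, 0.04, 0, 0, 0.015, 0],
    [-0.34, -0.19, 0.03, 0, 0, 0.014, 0],
    [-0.35, -0.18, 0.04, 0, 0, 0.015, 0],
    [-0.35, -0.17, 0.03, 0, 0, 0.014, 0],
    [-0.36, -0.17, 0.04, 0, 0, 0.015, 0],
  ],
)

```text
clock: 2.1
tcp_pos: [0.5168, 0.026, 0.1799]
eef_rot: [-1.109, -2.939, 0.0]
contact_force: [0.1, 0.6, 0.1]
gripper_width: 0.0004
grip_force: 0.0
```

```bash
python3 -c "
from plan import *
plan([(-13,16,.18,22,1,0),(-13,16,.036,22,9,0)])
p,d=grab('wrist'); cv2.imwrite('pics/w1.png',p[:,:,::-1])"
```

```text
at [-13.   14.6] 0.1799 psi 22.0 clock 2.1 F [0.1 0.6 0.1] w 0.00039890706134206255
[[0.02,0.01,0.0,0.0,0.0,-0.001,0.0],[0.0,0.0,0.2,0.0,0.0,0.0,0.0],[0.0,0.0,0.2,0.0,0.0,0.0,0.0],[0.0,0.0,0.2,0.0,0.0,0.0,0.0],[0.0,0.0,0.2,0.0,0.0,0.0,0.0],[0.0,0.0,0.2,0.0,0.0,0.0,0.0],[0.0,0.0,0.2,0.0,0.0,0.0,0.0],[0.0,0.0,0.2,0.0,0.0,0.0,0.0],[0.0,0.0,0.2,0.0,0.0,0.0,0.0],[0.0,0.0,0.2,0.0,0.0,0.0,0.0]]
```

View pics/w1.png

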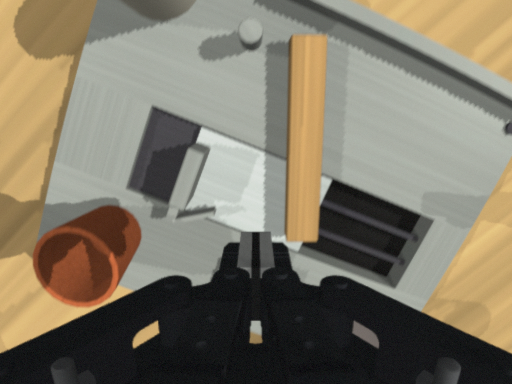

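The wrist view shows the shut fingers at (256,245). The batten is vertical at columns 287–325, rows 35–240, with the handle at (190,178), the post at (250,33) and free plate below the fingers. I'll measure the batten and the handle's back face from here.

```bash
cat > look.py <<'E'
from plan import *
from m import cloud
def batten(n,c=None):
    c=c or load(n); P=cloud(c); z=P[...,2]; hsv=cv2.cvtColor(c['p'],cv2.COLOR_RGB2HSV)
    ch=(P[...,:2]-O)@C*1000
    inn=(ch[...,0]>-100)&(ch[...,0]<200)&(ch[...,1]>-60)&(ch[...,1]<178)&(c['d']>0)
    w=(hsv[...,1]>80)&(hsv[...,0]<25)&(z>.047)&(z<.058)&inn
    n_,l,st,ce=cv2.connectedComponentsWithStats(w.astype(np.uint8)); k=1+np.argmax(st[1:,4])
    q=ch[l==k].astype(np.float32); r=cv2.minAreaRect(q); b=cv2.boxPoints(r)
    print(n,'batten ctr',np.round(r[0],1),np.round(r[1],1),'ang',round(r[2],1),'corners',b.round(0).tolist(),'z',np.percentile(z[l==k],[5,50,95]).round(4))
    return ch,z,inn
def gate(n):
    c=load(n); P=cloud(c); ch=(P[...,:2]-O)@C*1000; z=P[...,2]
    h=(abs(z-.07)<.004)&(abs(ch[...,1])<28)&(ch[...,0]<60)&(ch[...,0]>-130)
    x=ch[h]; print(n,'handle top n',h.sum(),'x',np.percentile(x[:,0],[3,50,97]).round(1),'y',np.percentile(x[:,1],[3,97]).round(1))
if __name__=='__main__':
    import sys
    for n in sys.argv[1:]:
        grab(n); batten(n); gate(n)
E
python3 look.py wrist
```

```text
wrist batten ctr [11.2 60.5] [ 28.6 168.3] ang 22.0 corners [[-34.0, 133.0], [30.0, -23.0], [56.0, -12.0], [-7.0, 144.0]] z [0.0503 0.0516 0.0528]
wrist handle top n 1148 x [-74.2 -67.6 -61. ] y [-21.1  25.7]
```

>>> step_arm(
  rows=[
    [0.02, 0.01, 0, 0, 0, 0, 0],
    [0, 0, 0.2, 0, 0, 0, 0],
    [0, 0, 0.2, 0, 0, 0, 0],
    [0, 0, 0.2, 0, 0, 0, 0],
    [0, 0, 0.2, 0, 0, 0, 0],
    [0, 0, 0.2, 0, 0, 0, 0],
    [0, 0, 0.2, 0, 0, 0, 0],
    [0, 0, 0.2, 0, 0, 0, 0],
    [0, 0, 0.2, 0, 0, 0, 0],
    [0, 0, 0.2, 0, 0, 0, 0],
  ],
)

```text
clock: 3.2
tcp_pos: [0.5153, 0.0302, 0.0356]
eef_rot: [-1.106, -2.94, -0.0]
contact_force: [-0.0, 1.2, 0.1]
gripper_width: -0.0003
grip_force: 0.0
```

```bash
cat > arc.py <<'E'
from plan import *
w=[]
for th in np.linspace(-68,-12,20):
    t=np.radians(th); e=np.array([np.cos(t),np.sin(t)]); n=np.array([-e[1],e[0]])
    q=np.array([-11,116])+90*e-28*n; w.append((*q,.036,th+90,1,0))
plan(w)
E
python3 arc.py
```

```text
at [-12.4  19. ] 0.0356 psi 22.1 clock 3.2 F [-0.   1.2  0.1] w -0.0002510285858757332
[[-0.01,0.12,0.0,0.0,0.0,0.001,0.0],[-0.01,0.06,0.0,0.0,0.0,-0.049,0.0],[-0.02,0.06,0.0,0.0,0.0,-0.049,0.0],[-0.02,0.06,0.0,0.0,0.0,-0.049,0.0],[-0.01,0.05,0.0,0.0,0.0,-0.049,0.0],[-0.02,0.06,0.0,0.0,0.0,-0.049,0.0],[-0.02,0.06,0.0,0.0,0.0,-0.049,0.0],[-0.01,0.06,0.0,0.0,0.0,-0.05,0.0],[-0.02,0.06,0.0,0.0,0.0,-0.049,0.0],[-0.02,0.06,0.0,0.0,0.0,-0.049,0.0]]
[[-0.01,0.05,0.0,0.0,0.0,-0.049,0.0],[-0.02,0.06,0.0,0.0,0.0,-0.049,0.0],[-0.02,0.06,0.0,0.0,0.0,-0.049,0.0],[-0.01,0.06,0.0,0.0,0.0,-0.049,0.0],[-0.02,0.06,0.0,0.0,0.0,-0.049,0.0],[-0.01,0.06,0.0,0.0,0.0,-0.05,0.0],[-0.02,0.05,0.0,0.0,0.0,-0.049,0.0],[-0.02,0.06,0.0,0.0,0.0,-0.049,0.0],[-0.01,0.06,0.0,0.0,0.0,-0.049,0.0],[-0.02,0.06,0.0,0.0,0.0,-0.049,0.0]]
```

>>> step_arm(
  rows=[
    [-0.01, 0.12, 0, 0, 0, 0, 0],
    [-0.01, 0.06, 0, 0, 0, -0.049, 0],
    [-0.02, 0.06, 0, 0, 0, -0.049, 0],
    [-0.02, 0.06, 0, 0, 0, -0.049, 0],
    [-0.01, 0.05, 0, 0, 0, -0.049, 0],
    [-0.02, 0.06, 0, 0, 0, -0.049, 0],
    [-0.02, 0.06, 0, 0, 0, -0.049, 0],
    [-0.01, 0.06, 0, 0, 0, -0.05, 0],
    [-0.02, 0.06, 0, 0, 0, -0.049, 0],
    [-0.02, 0.06, 0, 0, 0, -0.049, 0],
  ],
)

```text
clock: 4.2
tcp_pos: [0.5545, 0.0679, 0.0371]
eef_rot: [0.399, 3.115, 0.0]
contact_force: [-0.0, -0.3, -0.4]
gripper_width: -0.0001
grip_force: 0.3
```

```bash
python3 look.py wrist top; python3 -c "
from h import *
c=load('wrist'); cv2.imwrite('pics/w2.png',c['p'][:,:,::-1])"
```

```text
wrist batten ctr [21.  85.7] [ 28.5 113. ] ang 49.4 corners [[-31.0, 112.0], [55.0, 38.0], [73.0, 60.0], [-13.0, 133.0]] z [0.0505 0.0517 0.0527]
wrist handle top n 2096 x [-72.8 -64.7 -60.3] y [ 5.6 26.9]Traceback (most recent call last):
  File "look.py", line 19, in <module>
    grab(n); batten(n); gate(n)
             ~~~~~~^^^
  File "look.py", line 8, in batten
    n_,l,st,ce=cv2.connectedComponentsWithStats(w.astype(np.uint8)); k=1+np.argmax(st[1:,4])
                                                                         ~~~~~~~~~^^^^^^^^^^
    return _wrapfunc(a, 'argmax', axis=axis, out=out, **kwds)
    return bound(*args, **kwds)
ValueError: attempt to get argmax of an empty sequence
```

View pics/w2.png

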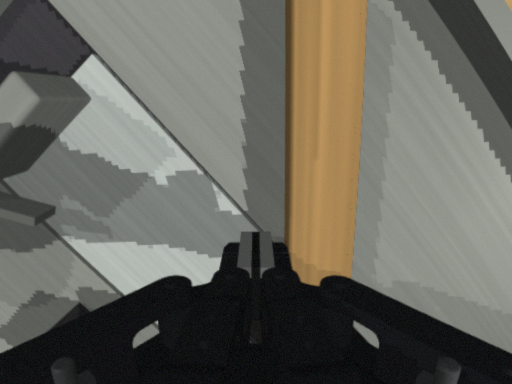

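The batten lies along the fingers' side, columns 287–365, and has turned to -40.6° about the intended pivot. I'll continue the arc.

>>> step_arm(
  rows=[
    [-0.01, 0.05, 0, 0, 0, -0.049, 0],
    [-0.02, 0.06, 0, 0, 0, -0.049, 0],
    [-0.02, 0.06, 0, 0, 0, -0.049, 0],
    [-0.01, 0.06, 0, 0, 0, -0.049, 0],
    [-0.02, 0.06, 0, 0, 0, -0.049, 0],
    [-0.01, 0.06, 0, 0, 0, -0.05, 0],
    [-0.02, 0.05, 0, 0, 0, -0.049, 0],
    [-0.02, 0.06, 0, 0, 0, -0.049, 0],
    [-0.01, 0.06, 0, 0, 0, -0.049, 0],
    [-0.02, 0.06, 0, 0, 0, -0.049, 0],
  ],
)

```text
clock: 5.3
tcp_pos: [0.5677, 0.1128, 0.0368]
eef_rot: [-0.402, 3.115, 0.0]
contact_force: [1.4, -1.3, 0.1]
gripper_width: 0.0001
grip_force: 0.4
```

```bash
python3 look.py wrist;python3 -c "
from plan import *
s=readout.sense();print(w2c(s['tcp_pos']),s['tcp_pos'][2])
p,d=grab('scene'); cv2.imwrite('pics/s2.png',cv2.resize(p[140:310,170:400,::-1],(690,510)))
c=load('wrist'); cv2.imwrite('pics/w3.png',c['p'][:,:,::-1])"
```

```text
wrist batten ctr [ 30.7 110.6] [ 29.2 115.6] ang 71.8 corners [[-29.0, 115.0], [81.0, 79.0], [90.0, 106.0], [-20.0, 142.0]] z [0.0504 0.0517 0.0527]
[71.91207324 69.78925014] 0.03675102100081329Traceback (most recent call last):
  File "look.py", line 19, in <module>
    grab(n); batten(n); gate(n)
                        ~~~~^^^
  File "look.py", line 15, in gate
    x=ch[h]; print(n,'handle top n',h.sum(),'x',np.percentile(x[:,0],[3,50,97]).round(1),'y',np.percentile(x[:,1],[3,97]).round(1))
                                                ~~~~~~~~~~~~~^^^^^^^^^^^^^^^^^^
    return _quantile_unchecked(
        a, q, axis, out, overwrite_input, method, keepdims, weights)
    return _ureduce(a,
                    func=_quantile_ureduce_func,
    ...<5 lines>...
                    overwrite_input=overwrite_input,
                    method=method)
    r = func(a, **kwargs)
    result = _quantile(arr,
                       quantiles=q,
    ...<2 lines>...
                       out=out,
                       weights=wgt)
    slices_having_nans = np.isnan(arr[-1, ...])
                                  ~~~^^^^^^^^^
IndexError: index -1 is out of bounds for axis 0 with size 0
```

View pics/s2.png

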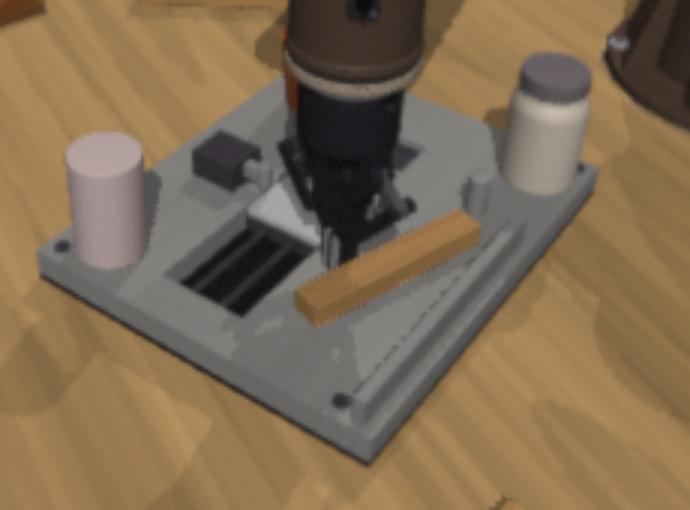

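The scene crop shows the batten from (310,305) to (475,225), its -x end close to the post at (480,190). It is turned nearly parallel to the fence, the jar and prop are untouched, and the finger is at (335,255).

Run:
```python
from look import *
batten('scene')
plan([(75,75,.036,90,3,0)])
```

```text
scene batten ctr [ 53.3 107.1] [ 32.8 171. ] ang 72.6 corners [[-33.0, 117.0], [130.0, 66.0], [140.0, 97.0], [-23.0, 148.0]] z [0.0485 0.0521 0.0539]
at [71.7 69.5] 0.0367 psi 78.0 clock 5.4 F [ 0.4 -0.2 -0. ] w 0.0002018549427999449
[[-0.01,0.03,0.0,0.0,0.0,-0.067,0.0],[-0.01,0.02,0.0,0.0,0.0,-0.066,0.0],[-0.01,0.02,0.01,0.0,0.0,-0.067,0.0]]
```

Run:
```python
from plan import *
plan([(71,94,.036,90,8,0),(71,92,.036,90,1,0),(55,88,.036,90,1,0)])
```

```text
at [71.7 69.5] 0.0367 psi 78.0 clock 5.4 F [ 0.4 -0.2 -0. ] w 0.0002018549427999449
[[0.01,0.04,0.0,0.0,0.0,-0.025,0.0],[0.01,0.04,0.0,0.0,0.0,-0.025,0.0],[0.01,0.04,0.0,0.0,0.0,-0.025,0.0],[0.0,0.04,0.0,0.0,0.0,-0.025,0.0],[0.01,0.04,0.0,0.0,0.0,-0.025,0.0],[0.0,0.03,0.0,0.0,0.0,-0.025,0.0],[0.0,0.04,0.0,0.0,0.0,-0.025,0.0],[0.01,0.03,0.01,0.0,0.0,-0.025,0.0],[0.0,-0.02,0.0,0.0,0.0,0.0,0.0],[0.2,-0.05,0.0,0.0,0.0,0.0,0.0]]
```

>>> step_arm(
  rows=[
    [0.01, 0.04, 0, 0, 0, -0.025, 0],
    [0.01, 0.04, 0, 0, 0, -0.025, 0],
    [0.01, 0.04, 0, 0, 0, -0.025, 0],
    [0, 0.04, 0, 0, 0, -0.025, 0],
    [0.01, 0.04, 0, 0, 0, -0.025, 0],
    [0, 0.03, 0, 0, 0, -0.025, 0],
    [0, 0.04, 0, 0, 0, -0.025, 0],
    [0, 0.03, 0, 0, 0, -0.025, 0],
    [0, -0.03, 0, 0, 0, 0, 0],
    [0.2, -0.05, 0, 0, 0, 0, 0],
  ],
)

```text
clock: 6.4
tcp_pos: [0.5467, 0.1213, 0.0362]
eef_rot: [-0.725, 3.055, -0.0]
contact_force: [0.3, -0.5, 0.6]
gripper_width: 0.0003
grip_force: 0.0
```

Run:
```python
from look import *
grab('scene');batten('scene')
plan([(60,112,.036,90,10,0)])
```

```text
scene batten ctr [ 48.9 128.8] [ 29.  172.3] ang 80.8 corners [[-38.0, 128.0], [132.0, 101.0], [136.0, 129.0], [-34.0, 157.0]] z [0.049  0.052  0.0537]
at [52.4 86.4] 0.0358 psi 90.0 clock 6.45 F [-3.3 -0.9 -1.4] w 0.00028131540396858734
[[-0.01,0.03,0.0,0.0,0.0,0.0,0.0],[-0.01,0.03,0.0,0.0,0.0,0.0,0.0],[-0.01,0.03,0.0,0.0,0.0,0.0,0.0],[-0.01,0.03,0.0,0.0,0.0,0.0,0.0],[-0.01,0.03,0.0,0.0,0.0,0.0,0.0],[-0.01,0.03,0.0,0.0,0.0,0.0,0.0],[-0.01,0.04,0.0,0.0,0.0,0.0,0.0],[-0.01,0.03,0.0,0.0,-0.001,0.0,0.0],[-0.01,0.04,0.0,0.0,0.0,0.0,0.0],[-0.01,0.03,0.0,0.0,-0.001,0.0,0.0]]
```

Run:
```python
from plan import *
plan([(75,87,.036,90,2,0),(75,116,.036,90,8,0)])
```

```text
at [52.4 86.4] 0.0358 psi 90.0 clock 6.45 F [-3.3 -0.9 -1.4] w 0.00028131540396858734
[[-0.14,0.0,0.0,0.0,-0.001,0.0,0.0],[-0.14,0.01,0.0,0.0,-0.001,0.0,0.0],[0.0,0.05,0.0,0.0,0.0,0.0,0.0],[0.0,0.04,0.0,0.0,0.0,0.0,0.0],[0.0,0.05,0.0,0.0,0.0,0.0,0.0],[0.0,0.04,0.0,0.0,0.0,0.0,0.0],[0.0,0.05,0.0,0.0,0.0,0.0,0.0],[0.0,0.04,0.0,0.0,0.0,0.0,0.0],[0.0,0.05,0.0,0.0,0.0,0.0,0.0],[0.0,0.04,0.0,0.0,0.0,0.0,0.0]]
```

>>> step_arm(
  rows=[
    [-0.14, 0, 0, 0, 0, 0, 0],
    [-0.14, 0.01, 0, 0, 0, 0, 0],
    [0, 0.05, 0, 0, 0, 0, 0],
    [0, 0.04, 0, 0, 0, 0, 0],
    [0, 0.05, 0, 0, 0, 0, 0],
    [0, 0.04, 0, 0, 0, 0, 0],
    [0, 0.05, 0, 0, 0, 0, 0],
    [0, 0.04, 0, 0, 0, 0, 0],
    [0, 0.05, 0, 0, 0, 0, 0],
    [0, 0.04, 0, 0, 0, 0, 0],
  ],
)

```text
clock: 7.45
tcp_pos: [0.5516, 0.1576, 0.0361]
eef_rot: [0.725, -3.057, 0.0]
contact_force: [0.2, -0.4, 0.2]
gripper_width: -0.0004
grip_force: 0.3
```

Run:
```python
from look import *
grab('scene');batten('scene')
plan([(75,119,.036,90,5,0)])
```

```text
scene batten ctr [ 46.  144.9] [170.6  30.5] ang 0.8 corners [[-39.0, 159.0], [-39.0, 129.0], [132.0, 131.0], [131.0, 161.0]] z [0.0493 0.0521 0.0537]
at [ 77.2 116.8] 0.0361 psi 90.0 clock 7.5 F [ 0.4  1.4 -0.3] w -4.9846336829555834e-05
[[0.01,0.01,0.0,0.0,0.0,0.0,0.0],[0.0,0.0,0.0,0.0,0.0,0.0,0.0],[0.01,0.01,0.0,0.0,0.0,0.0,0.0],[0.0,0.0,0.0,0.0,0.0,0.0,0.0],[0.01,0.01,0.0,0.0,0.0,0.0,0.0]]
```

Run:
```python
from plan import *
plan([(75,112,.036,90,1,0),(46,112,.036,90,2,0),(46,119.5,.036,90,7,0)])
```

```text
at [ 77.2 116.8] 0.0361 psi 90.0 clock 7.5 F [ 0.4  1.4 -0.3] w -4.9846336829555834e-05
[[0.03,-0.06,0.0,0.0,0.0,0.0,0.0],[0.18,0.0,0.0,0.0,0.0,0.0,0.0],[0.18,0.0,0.0,0.0,0.0,0.0,0.0],[0.0,0.01,0.0,0.0,0.0,0.0,0.0],[0.0,0.01,0.0,0.0,0.0,0.0,0.0],[0.0,0.01,0.0,0.0,0.0,0.0,0.0],[0.0,0.02,0.0,0.0,0.0,0.0,0.0],[0.0,0.01,0.0,0.0,0.0,0.0,0.0],[0.0,0.02,0.0,0.0,0.0,0.0,0.0],[0.0,0.01,0.0,0.0,0.0,0.0,0.0]]
```

>>> step_arm(
  rows=[
    [0.03, -0.06, 0, 0, 0, 0, 0],
    [0.18, 0, 0, 0, 0, 0, 0],
    [0.18, 0, 0, 0, 0, 0, 0],
    [0, 0.01, 0, 0, 0, 0, 0],
    [0, 0.01, 0, 0, 0, 0, 0],
    [0, 0.01, 0, 0, 0, 0, 0],
    [0, 0.02, 0, 0, 0, 0, 0],
    [0, 0.01, 0, 0, 0, 0, 0],
    [0, 0.02, 0, 0, 0, 0, 0],
    [0, 0.01, 0, 0, 0, 0, 0],
  ],
)

```text
clock: 8.5
tcp_pos: [0.5229, 0.1456, 0.0361]
eef_rot: [-0.725, 3.057, -0.0]
contact_force: [1.3, -2.1, -0.8]
gripper_width: -0.0003
grip_force: 0.4
```

Run:
```python
from look import *
grab('scene');batten('scene')
plan([(46,124,.036,90,10,0)])
```

```text
scene batten ctr [ 45.9 146.7] [170.4  30.2] ang 0.3 corners [[-39.0, 161.0], [-39.0, 131.0], [131.0, 132.0], [131.0, 162.0]] z [0.0502 0.0522 0.0539]
at [ 46.2 118.8] 0.0361 psi 90.0 clock 8.55 F [-0.   0.3 -0.2] w 0.00012992734888197003
[[0.0,0.01,0.0,0.0,0.0,0.0,0.0],[0.0,0.01,0.0,0.0,0.0,0.0,0.0],[0.0,0.01,0.0,0.0,0.0,0.0,0.0],[0.0,0.01,0.0,0.0,0.0,0.0,0.0],[0.0,0.0,0.0,0.0,0.0,0.0,0.0],[0.0,0.01,0.0,0.0,0.0,0.0,0.0],[0.0,0.0,0.0,0.0,0.0,0.0,0.0],[0.0,0.01,0.0,0.0,0.0,0.0,0.0],[0.0,0.0,0.0,0.0,0.0,0.0,0.0],[0.0,0.01,0.0,0.0,0.0,0.0,0.0]]
```

>>> step_arm(
  rows=[
    [0, 0.01, 0, 0, 0, 0, 0],
    [0, 0.01, 0, 0, 0, 0, 0],
    [0, 0.01, 0, 0, 0, 0, 0],
    [0, 0, 0, 0, 0, 0, 0],
    [0, 0, 0, 0, 0, 0, 0],
    [0, 0, 0, 0, 0, 0, 0],
    [0, 0, 0, 0, 0, 0, 0],
    [0, 0, 0, 0, 0, 0, 0],
    [0, 0, 0, 0, 0, 0, 0],
    [0, 0, 0, 0, 0, 0, 0],
  ],
)

```text
clock: 9.55
tcp_pos: [0.5219, 0.1473, 0.0361]
eef_rot: [0.725, -3.057, 0.0]
contact_force: [1.2, -4.7, -0.6]
gripper_width: -0.0
grip_force: 2.6
```

Run:
```python
from look import *
grab('scene');batten('scene')
plan([(46,100,.036,90,2,0),(46,85,.14,90,3,0),(-100,3,.14,90,5,0),(-100,3,.045,90,10,0)])
```

```text
scene batten ctr [ 46.  148.6] [168.2  27.8] ang 0.2 corners [[-38.0, 162.0], [-38.0, 134.0], [130.0, 135.0], [130.0, 163.0]] z [0.0503 0.0522 0.0537]
at [ 46.  120.7] 0.0361 psi 90.0 clock 9.6 F [ 0.9 -3.9  0.1] w -0.00019204673306817056
[[0.0,-0.13,0.0,0.0,0.0,0.0,0.0],[0.0,-0.13,0.0,0.0,0.0,0.0,0.0],[0.0,-0.06,-0.43,0.0,0.0,0.0,0.0],[0.0,-0.06,-0.43,0.0,0.0,0.0,0.0],[0.0,-0.07,-0.44,0.0,0.0,0.0,0.0],[0.37,-0.2,0.0,0.0,0.0,0.0,0.0],[0.36,-0.21,0.0,0.0,0.0,0.0,0.0],[0.37,-0.2,0.0,0.0,0.0,0.0,0.0],[0.36,-0.21,0.0,0.0,0.0,0.0,0.0],[0.37,-0.2,0.0,0.0,0.0,0.0,0.0]]
[[0.0,0.0,0.12,0.0,0.0,0.0,0.0],[0.0,0.0,0.12,0.0,0.0,0.0,0.0],[0.0,0.0,0.12,0.0,0.0,0.0,0.0],[0.0,0.0,0.12,0.0,0.0,0.0,0.0],[0.0,0.0,0.12,0.0,0.0,0.0,0.0],[0.0,0.0,0.12,0.0,0.0,0.0,0.0],[0.0,0.0,0.12,0.0,0.0,0.0,0.0],[0.0,0.0,0.12,0.0,0.0,0.0,0.0],[0.0,0.0,0.11,0.0,0.0,0.0,0.0],[0.0,0.0,0.12,0.0,0.0,0.0,0.0]]
```

>>> step_arm(
  rows=[
    [0, -0.13, 0, 0, 0, 0, 0],
    [0, -0.13, 0, 0, 0, 0, 0],
    [0, -0.06, -0.43, 0, 0, 0, 0],
    [0, -0.06, -0.43, 0, 0, 0, 0],
    [0, -0.07, -0.44, 0, 0, 0, 0],
    [0.37, -0.2, 0, 0, 0, 0, 0],
    [0.36, -0.21, 0, 0, 0, 0, 0],
    [0.37, -0.2, 0, 0, 0, 0, 0],
    [0.36, -0.21, 0, 0, 0, 0, 0],
    [0.37, -0.2, 0, 0, 0, 0, 0],
  ],
)

```text
clock: 10.6
tcp_pos: [0.4433, -0.0248, 0.1403]
eef_rot: [-0.724, 3.056, -0.0]
contact_force: [0.7, -1.7, 0.1]
gripper_width: 0.0003
grip_force: 0.0
```

Run:
```python
from look import *
for n in ('scene','wrist'):
    p,d=grab(n)
    try: batten(n);gate(n)
    except Exception as e: print(n,e)
cv2.imwrite('pics/w4.png',p[:,:,::-1])
plan([(-100,3,.045,90,10,0)])
```

```text
scene batten ctr [ 46.2 149.6] [171.2  26.8] ang 0.5 corners [[-40.0, 162.0], [-39.0, 135.0], [132.0, 137.0], [132.0, 164.0]] z [0.0505 0.0522 0.0539]
scene handle top n 71 x [-70.5 -61.7 -56.6] y [-19.   26.3]
wrist batten ctr [-20.4 147.6] [29.6 47.8] ang 89.3 corners [[-44.0, 133.0], [3.0, 133.0], [4.0, 162.0], [-44.0, 163.0]] z [0.0492 0.0513 0.0524]
wrist handle top n 53 x [-75.1 -72.4 -65.6] y [-22.8  26.4]
at [-103.7    2.1] 0.1401 psi 89.8 clock 10.7 F [ 0.2 -0.1 -0.2] w -0.00012520532142915345
[[0.0,0.0,0.12,0.0,0.0,0.0,0.0],[-0.01,0.0,0.12,0.0,0.0,0.0,0.0],[0.0,0.0,0.12,0.0,0.0,0.0,0.0],[-0.01,0.0,0.12,0.0,0.0,0.0,0.0],[0.0,0.0,0.12,0.0,0.0,0.0,0.0],[-0.01,0.0,0.12,0.0,0.0,-0.001,0.0],[0.0,0.0,0.12,0.0,0.0,0.0,0.0],[-0.01,0.0,0.12,0.0,-0.001,-0.001,0.0],[0.0,0.0,0.11,0.0,0.0,0.0,0.0],[-0.01,0.01,0.12,0.001,-0.001,-0.001,0.0]]
```

View pics/w4.png

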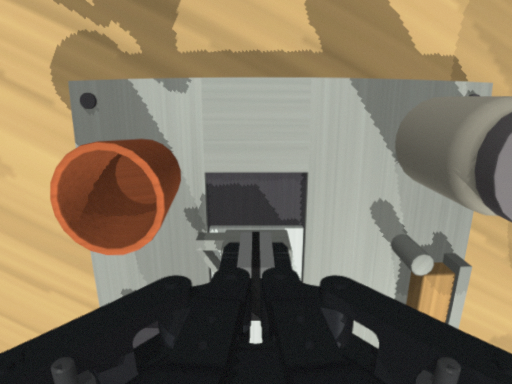

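The wrist view shows the batten flat along the fence at (435,290), the cup at (110,195) well clear, and the fingers at (256,240) just behind the handle. Lowering now.

>>> step_arm(
  rows=[
    [0, 0, 0.12, 0, 0, 0, 0],
    [0, 0, 0.12, 0, 0, 0, 0],
    [0, 0, 0.12, 0, 0, 0, 0],
    [0, 0, 0.12, 0, 0, 0, 0],
    [0, 0, 0.12, 0, 0, 0, 0],
    [0, 0, 0.12, 0, 0, 0, 0],
    [0, 0, 0.12, 0, 0, 0, 0],
    [0, 0, 0.12, 0, 0, 0, 0],
    [0, 0, 0.11, 0, 0, 0, 0],
    [0, 0.01, 0.12, 0, 0, 0, 0],
  ],
)

```text
clock: 11.7
tcp_pos: [0.4435, -0.0226, 0.0442]
eef_rot: [-0.725, 3.057, -0.0]
contact_force: [0.4, 0.2, 0.9]
gripper_width: 0.0004
grip_force: 0.0
```

Run:
```python
from plan import *
plan([(-86,3,.045,90,4,0),(10,3,.045,90,26,0)])
```

```text
at [-100.3    4.1] 0.0442 psi 90.0 clock 11.7 F [0.4 0.2 0.9] w 0.0004328021071240739
[[-0.04,0.0,0.0,0.0,0.0,0.0,0.0],[-0.05,0.0,0.0,0.0,0.0,0.0,0.0],[-0.04,-0.01,-0.01,0.0,0.0,0.0,0.0],[-0.05,0.0,0.0,0.0,0.0,0.0,0.0],[-0.05,0.0,0.0,0.0,0.0,0.0,0.0],[-0.05,0.0,0.0,0.0,0.0,0.0,0.0],[-0.05,0.0,0.0,0.0,0.0,0.0,0.0],[-0.05,0.0,0.0,0.0,0.0,0.0,0.0],[-0.05,0.0,0.0,0.0,0.0,0.0,0.0],[-0.05,0.0,0.0,0.0,0.0,0.0,0.0]]
[[-0.04,0.0,0.0,0.0,0.0,0.0,0.0],[-0.05,0.0,0.0,0.0,0.0,0.0,0.0],[-0.04,0.0,0.0,0.0,0.0,0.0,0.0],[-0.05,0.0,0.0,0.0,0.0,0.0,0.0],[-0.04,0.0,0.0,0.0,0.0,0.0,0.0],[-0.05,0.0,0.0,0.0,0.0,0.0,0.0],[-0.04,0.0,0.0,0.0,0.0,0.0,0.0],[-0.05,0.0,0.0,0.0,0.0,0.0,0.0],[-0.04,0.0,0.0,0.0,0.0,0.0,0.0],[-0.05,0.0,0.0,0.0,0.0,0.0,0.0]]
[[-0.04,0.0,0.0,0.0,0.0,0.0,0.0],[-0.05,0.0,0.0,0.0,0.0,0.0,0.0],[-0.04,0.0,0.0,0.0,0.0,0.0,0.0],[-0.05,0.0,0.0,0.0,0.0,0.0,0.0],[-0.04,0.0,0.0,0.0,0.0,0.0,0.0],[-0.05,0.0,0.0,0.0,0.0,0.0,0.0],[-0.04,0.0,0.0,0.0,0.0,0.0,0.0],[-0.05,0.0,0.0,0.0,0.0,0.0,0.0],[-0.04,0.0,0.0,0.0,0.0,0.0,0.0],[-0.05,0.0,0.0,0.0,0.0,0.0,0.0]]
```

>>> step_arm(
  rows=[
    [-0.04, 0, 0, 0, 0, 0, 0],
    [-0.05, 0, 0, 0, 0, 0, 0],
    [-0.04, 0, 0, 0, 0, 0, 0],
    [-0.05, 0, 0, 0, 0, 0, 0],
    [-0.05, 0, 0, 0, 0, 0, 0],
    [-0.05, 0, 0, 0, 0, 0, 0],
    [-0.05, 0, 0, 0, 0, 0, 0],
    [-0.05, 0, 0, 0, 0, 0, 0],
    [-0.05, 0, 0, 0, 0, 0, 0],
    [-0.05, 0, 0, 0, 0, 0, 0],
  ],
)

```text
clock: 12.7
tcp_pos: [0.4776, -0.0052, 0.0451]
eef_rot: [0.725, -3.056, -0.0]
contact_force: [-3.6, -3.2, 3.6]
gripper_width: -0.0
grip_force: 2.6
```

>>> step_arm(
  rows=[
    [-0.04, 0, 0, 0, 0, 0, 0],
    [-0.05, 0, 0, 0, 0, 0, 0],
    [-0.04, 0, 0, 0, 0, 0, 0],
    [-0.05, 0, 0, 0, 0, 0, 0],
    [-0.04, 0, 0, 0, 0, 0, 0],
    [-0.05, 0, 0, 0, 0, 0, 0],
    [-0.04, 0, 0, 0, 0, 0, 0],
    [-0.05, 0, 0, 0, 0, 0, 0],
    [-0.04, 0, 0, 0, 0, 0, 0],
    [-0.05, 0, 0, 0, 0, 0, 0],
  ],
)

```text
clock: 13.7
tcp_pos: [0.5097, 0.011, 0.045]
eef_rot: [0.725, -3.056, -0.0]
contact_force: [-5.0, -1.7, 3.9]
gripper_width: 0.0001
grip_force: 2.6
```

Run:
```python
from plan import *
plan([(10,3,.045,90,10,0)])
```

```text
at [-26.1   4.4] 0.045 psi 90.0 clock 13.7 F [-5.  -1.7  3.9] w 8.392254622588236e-05
[[-0.05,0.0,0.0,0.0,0.0,0.0,0.0],[-0.04,0.0,0.0,0.0,0.0,0.0,0.0],[-0.05,0.0,0.0,0.0,0.0,0.0,0.0],[-0.04,0.0,0.0,0.0,0.0,0.0,0.0],[-0.05,0.0,0.0,0.0,0.0,0.0,0.0],[-0.04,0.0,0.0,0.0,0.0,0.0,0.0],[-0.05,0.0,0.0,0.0,0.0,0.0,0.0],[-0.04,-0.01,0.0,0.0,0.0,0.0,0.0],[-0.05,0.0,0.0,0.0,0.0,0.0,0.0],[-0.04,-0.01,0.0,0.0,-0.001,0.0,0.0]]
```

Gate friction is about 5 N, as expected.

>>> step_arm(
  rows=[
    [-0.05, 0, 0, 0, 0, 0, 0],
    [-0.04, 0, 0, 0, 0, 0, 0],
    [-0.05, 0, 0, 0, 0, 0, 0],
    [-0.04, 0, 0, 0, 0, 0, 0],
    [-0.05, 0, 0, 0, 0, 0, 0],
    [-0.04, 0, 0, 0, 0, 0, 0],
    [-0.05, 0, 0, 0, 0, 0, 0],
    [-0.04, 0, 0, 0, 0, 0, 0],
    [-0.05, 0, 0, 0, 0, 0, 0],
    [-0.04, 0, 0, 0, 0, 0, 0],
  ],
)

```text
clock: 14.7
tcp_pos: [0.5406, 0.0268, 0.0447]
eef_rot: [0.724, -3.054, -0.001]
contact_force: [-10.0, -4.9, 6.8]
gripper_width: -0.0002
grip_force: 5.5
```

Run:
```python
from look import *
plan([(20,3,.045,90,10,0)])
p,d=grab('scene'); gate('scene')
```

```text
at [8.6 4.7] 0.0447 psi 90.0 clock 14.7 F [-10.   -4.9   6.8] w -0.00019054053861819055
[[-0.01,0.0,0.0,0.0,0.0,0.0,0.0],[-0.01,0.0,0.0,0.0,0.0,0.0,0.0],[-0.02,0.0,0.0,0.0,0.0,0.0,0.0],[-0.01,0.0,0.0,0.0,0.0,0.0,0.0],[-0.02,0.0,0.0,0.0,0.0,0.0,0.0],[-0.01,0.0,0.0,0.0,-0.001,0.0,0.0],[-0.02,-0.01,0.0,0.0,0.0,0.0,0.0],[-0.01,0.0,0.0,0.0,-0.001,0.0,0.0],[-0.02,-0.01,0.0,0.001,0.0,0.0,0.0],[-0.01,0.0,0.0,0.0,-0.001,0.0,0.0]]
scene handle top n 111 x [ 7.7 29.1 36.7] y [-19.   26.7]
```

>>> step_arm(
  rows=[
    [-0.01, 0, 0, 0, 0, 0, 0],
    [-0.01, 0, 0, 0, 0, 0, 0],
    [-0.02, 0, 0, 0, 0, 0, 0],
    [-0.01, 0, 0, 0, 0, 0, 0],
    [-0.02, 0, 0, 0, 0, 0, 0],
    [-0.01, 0, 0, 0, 0, 0, 0],
    [-0.02, 0, 0, 0, 0, 0, 0],
    [-0.01, 0, 0, 0, 0, 0, 0],
    [-0.01, 0, 0, 0, 0, 0, 0],
    [0, 0, 0, 0, 0, 0, 0],
  ],
)

```text
clock: 15.75
tcp_pos: [0.5506, 0.0314, 0.0449]
eef_rot: [0.725, -3.057, -0.0]
contact_force: [-4.0, -0.8, -0.3]
gripper_width: 0.0001
grip_force: 1.9
```

Run:
```python
from look import *
plan([(22,3,.045,90,10,0)])
p,d=grab('scene'); gate('scene'); print(batten('scene')[0].shape)
cv2.imwrite('pics/s3.png',cv2.resize(p[150:290,190:380,::-1],(760,560)))
```

```text
at [19.6  4.3] 0.0449 psi 90.0 clock 15.75 F [-4.  -0.8 -0.3] w 7.300174889060258e-05
[[0.0,0.0,0.0,0.0,0.0,0.0,0.0],[0.0,0.0,0.0,0.0,0.0,0.0,0.0],[0.0,0.0,0.0,0.0,0.0,0.0,0.0],[0.0,0.0,0.0,0.0,0.0,0.0,0.0],[0.0,0.0,0.0,0.0,0.0,0.0,0.0],[-0.01,0.0,0.0,0.0,0.0,0.0,0.0],[0.0,0.0,0.0,0.0,0.0,0.0,0.0],[-0.01,-0.01,0.0,0.0,0.0,0.0,0.0],[0.0,0.0,0.0,0.0,0.0,0.0,0.0],[-0.01,-0.01,0.0,0.0,0.0,0.0,0.0]]
scene handle top n 111 x [19.9 40.1 47.4] y [-16.9  26.1]
scene batten ctr [ 45.2 149.5] [ 26.8 169.8] ang 89.6 corners [[-40.0, 137.0], [130.0, 135.0], [130.0, 162.0], [-40.0, 163.0]] z [0.0505 0.0522 0.0539]
(384, 512, 2)
```

View pics/s3.png

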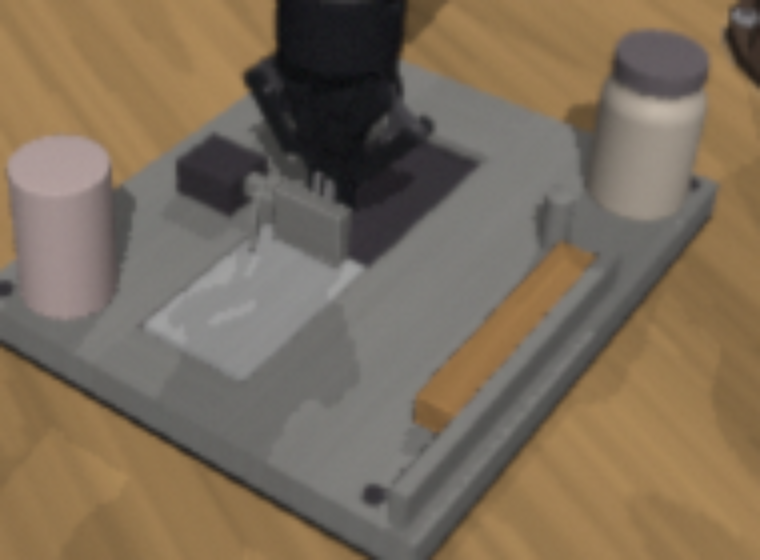

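The scene crop shows the handle at (310,220) with the bolt nose beside it at (258,185), the mouth closed and the batten flat on the fence. The push force fell from about 11 N to 4 N, so the bolt has probably passed. I'll push a bit further to be sure.

>>> step_arm(
  rows=[
    [-0.01, 0, 0, 0, 0, 0, 0],
    [0, 0, 0, 0, 0, 0, 0],
    [-0.01, 0, 0, 0, 0, 0, 0],
    [0, 0, 0, 0, 0, 0, 0],
    [-0.01, 0, 0, 0, 0, 0, 0],
    [0, 0, 0, 0, 0, 0, 0],
    [0, 0, 0, 0, 0, 0, 0],
    [0, 0, 0, 0, 0, 0, 0],
    [0, 0, 0, 0, 0, 0, 0],
    [0, 0, 0, 0, 0, 0, 0],
  ],
)

```text
clock: 16.8
tcp_pos: [0.5528, 0.0324, 0.0449]
eef_rot: [0.725, -3.057, -0.0]
contact_force: [-5.4, -0.8, -1.8]
gripper_width: -0.0002
grip_force: 2.1
```

Run:
```python
from look import *
plan([(5,4,.045,90,2,0),(-10,4,.2,90,8,0),(-10,250,.25,90,10,0)])
```

```text
at [22.   4.2] 0.0449 psi 90.0 clock 16.8 F [-5.4 -0.8 -1.8] w -0.0001781831263207192
[[0.11,0.0,0.0,0.0,0.0,0.0,0.0],[0.1,0.0,0.0,0.0,0.0,0.0,0.0],[0.02,0.0,-0.24,0.0,0.0,0.0,0.0],[0.02,0.0,-0.24,0.0,0.0,0.0,0.0],[0.03,0.0,-0.24,0.0,0.0,0.0,0.0],[0.02,0.0,-0.24,0.0,0.0,0.0,0.0],[0.03,0.0,-0.24,0.0,0.0,0.0,0.0],[0.02,0.0,-0.25,0.0,0.0,0.0,0.0],[0.03,0.0,-0.24,0.0,0.0,0.0,0.0],[0.02,0.0,-0.25,0.0,0.0,0.0,0.0]]
[[0.0,0.31,-0.06,0.0,0.0,0.0,0.0],[0.0,0.31,-0.06,0.0,0.0,0.0,0.0],[0.0,0.31,-0.06,0.0,0.0,0.0,0.0],[0.0,0.31,-0.06,0.0,0.0,0.0,0.0],[0.0,0.31,-0.06,0.0,0.0,0.0,0.0],[0.0,0.3,-0.06,0.0,0.0,0.0,0.0],[0.0,0.31,-0.07,0.0,0.0,0.0,0.0],[0.0,0.3,-0.06,0.0,0.0,0.0,0.0],[0.0,0.31,-0.07,0.0,0.0,0.0,0.0],[0.0,0.3,-0.06,0.0,0.0,0.0,0.0]]
```

>>> step_arm(
  rows=[
    [-0.01, 0, 0, 0, 0, 0, 0],
    [0, 0, 0, 0, 0, 0, 0],
    [-0.01, 0, 0, 0, 0, 0, 0],
    [0, 0, 0, 0, 0, 0, 0],
    [0, 0, 0, 0, 0, 0, 0],
    [0, 0, 0, 0, 0, 0, 0],
    [0, 0, 0, 0, 0, 0, 0],
    [0, 0, 0, 0, 0, 0, 0],
    [0, 0, 0, 0, 0, 0, 0],
    [0, 0, 0, 0, 0, 0, 0],
  ],
)

```text
clock: 17.8
tcp_pos: [0.553, 0.0326, 0.0448]
eef_rot: [0.724, -3.055, -0.0]
contact_force: [-11.4, -6.7, 5.2]
gripper_width: 0.0
grip_force: 6.5
```

At the stop: only 0.3 mm of motion, and the force rose to 13 N. Retreating now.

>>> step_arm(
  rows=[
    [0.11, 0, 0, 0, 0, 0, 0],
    [0.1, 0, 0, 0, 0, 0, 0],
    [0.02, 0, -0.24, 0, 0, 0, 0],
    [0.02, 0, -0.24, 0, 0, 0, 0],
    [0.03, 0, -0.24, 0, 0, 0, 0],
    [0.02, 0, -0.24, 0, 0, 0, 0],
    [0.03, 0, -0.24, 0, 0, 0, 0],
    [0.02, 0, -0.25, 0, 0, 0, 0],
    [0.03, 0, -0.24, 0, 0, 0, 0],
    [0.02, 0, -0.25, 0, 0, 0, 0],
  ],
)

```text
clock: 18.8
tcp_pos: [0.5256, 0.0185, 0.2011]
eef_rot: [-0.724, 3.056, -0.0]
contact_force: [-0.5, -0.2, 0.2]
gripper_width: -0.0
grip_force: 0.0
```

>>> step_arm(
  rows=[
    [0, 0.31, -0.06, 0, 0, 0, 0],
    [0, 0.31, -0.06, 0, 0, 0, 0],
    [0, 0.31, -0.06, 0, 0, 0, 0],
    [0, 0.31, -0.06, 0, 0, 0, 0],
    [0, 0.31, -0.06, 0, 0, 0, 0],
    [0, 0.3, -0.06, 0, 0, 0, 0],
    [0, 0.31, -0.07, 0, 0, 0, 0],
    [0, 0.3, -0.06, 0, 0, 0, 0],
    [0, 0.31, -0.07, 0, 0, 0, 0],
    [0, 0.3, -0.06, 0, 0, 0, 0],
  ],
)

```text
clock: 19.8
tcp_pos: [0.4151, 0.2391, 0.2502]
eef_rot: [-0.724, 3.055, 0.001]
contact_force: [0.7, 0.4, 0.6]
gripper_width: -0.0
grip_force: 0.0
```

```bash
python3 - <<'E'
from look import *
p,d=grab('top'); batten('top'); gate('top')
cv2.imwrite('pics/t5.png',cv2.resize(p[115:325,145:345,::-1],(570,598),interpolation=cv2.INTER_CUBIC))
E
python3 m.py | grep tall
```

```text
top batten ctr [ 41.3 145.9] [169.7  26.6] ang 0.1 corners [[-44.0, 159.0], [-44.0, 132.0], [126.0, 133.0], [126.0, 159.0]] z [0.0489 0.0518 0.0548]
top handle top n 115 x [32.  38.5 45. ] y [-22.4  23.6]
tall 562 0.1250781045074036 ((0.7178829312324524, 0.0065751634538173676), 0.030362233519554138) [255.38790036 135.40747331]
tall 212 0.10467701471363389 ((0.4655890166759491, -0.1108747348189354), 0.03385284170508385) [307.9009434  241.42924528]
tall 746 0.13970320931867675 ((0.34356847405433655, 0.07699799537658691), 0.034492719918489456) [225.0924933  296.94235925]
```

View pics/t5.png

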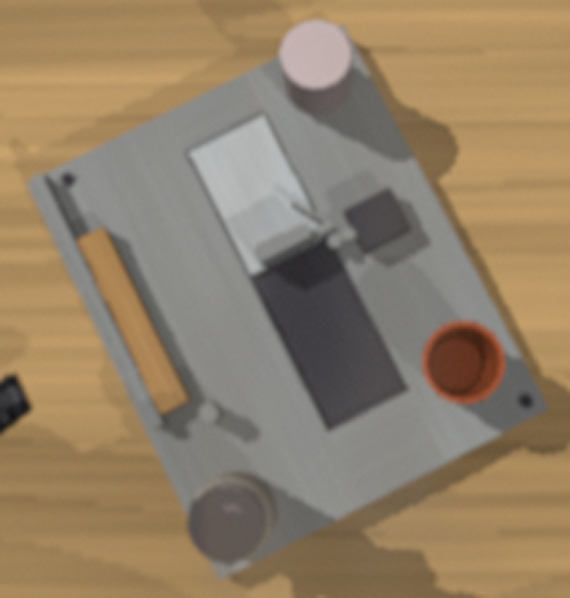

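The final top view shows the gate shut, with the handle at (290,245) and the bolt nose sprung out behind it at (342,240). The batten is flat on the fence, and the jar, cup and prop haven't moved.

```bash
python3 -c "
from workcell import workorder
print(workorder.hand_in())"
```

```text
the job is handed in; nothing more can be done
None
```

I handed the job in at about 20 s: the batten lies flat along the fence near the post, the gate is pushed to its stop with the bolt out behind the handle, and the jar, cup and prop are where they stood.

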